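# Set up the network corner: unstack, place and restack the boxes

### The job

Clear the pile of network boxes one at a time (never lift a box with another still on it; the yellow converter may be set down for a while on top of the black router) and set them up, as seen from the robot: the blue switch flat on the table behind the black router, leaving a gap of 4 cm, centred on the router and with its length parallel to the router's long side; the white modem squarely on the cork mat, with the yellow converter centred on top of it, lengths in line. Stand the grey mesh node upright on the table to the left of the modem, 4 cm clear of its long side and level with its middle. Put everything down without dropping it, and leave the black power plug and the red screw tin where they are.

Things in the scene. Friction and masses are not known exactly. Their poses are not given: they have to be found in the camera images.
- router: Flat black router fixed to the table, 100 (x) x 140 (y) x 30 (z) mm, yellow ports in its front (-x) face, towards the robot; turned up to 0.2 rad. Origin: centre of its underside; +x points out of its back, away from the robot. Flat top. The switch goes behind it: 40 mm gap, centre 118 mm along +x from the origin, switch length along the router's y, either way round.
- cork_mat: Brown cork mat fixed to the table, 138 (x) x 84 (y) x 3 (z) mm, turned up to 0.25 rad. Origin: centre of its underside, on the table; +x along its length, away from the robot, +y to the left as seen from the robot. The modem lies centred on its top, length along x, either way round. The node's place is 104 mm along +y from its centre (40 mm gap to a centred modem), on the bare table.
- modem: White fibre modem, box 120 (x) x 66 (y) x 32 (z) mm, about 0.26 kg, loose, at the bottom of the pile on the table at the start, its length pointing roughly away from the robot (turned up to 0.5 rad). Origin: centre of its underside; x along its length, z up.
- switch: Blue metal network switch, box 90 (x) x 56 (y) x 28 (z) mm, about 0.24 kg, loose, lying on the modem in the middle of the pile at the start, underside 32 mm above the table. Origin: centre of its underside; x along its length.
- converter: Yellow media converter, box 64 (x) x 40 (y) x 26 (z) mm, about 0.13 kg, loose, lying on the switch at the top of the pile at the start, underside 60 mm above the table. Origin: centre of its underside; x along its length.
- mesh_node: Grey mesh radio node, upright round body 62 mm in diameter (straight sides up to 50 mm) and 70 mm tall, blue spot on top, about 0.2 kg, loose on the table. Origin: centre of its underside, z up.
- power_plug: Black power plug, 26 x 34 x 36 mm high, standing loose on the table between the pile and the mesh node: not to be moved. Origin: centre of its underside.
- screw_tin: Round tin, red with a silver lid, 48 mm in diameter and 22 mm high, loose on the table near the back: not to be moved. Origin: centre of its underside.

How it is judged:
At the end, for the whole second after the job is handed in: Modem flat on mat within 12 mm, 0.2 rad; converter flat, centred on modem within 14 mm along, 12 mm across, 0.25 rad; switch flat 118 mm behind router centre, node upright 104 mm left of mat centre, each within 15 mm per axis (switch 0.25 rad). All released, at rest (x of modem in the frame of cork_mat between -0.012 and 0.012 m and y of modem in the frame of cork_mat between -0.012 and 0.012 m and z of modem in the frame of cork_mat between -0.001 and 0.007 m and angle between the x axis of modem and the x axis of cork_mat, either way round below 0.2 rad and angle between each of modem, converter, switch, mesh_node's own z axis and vertical below 0.1 rad and x of converter in the frame of modem between -0.014 and 0.014 m and y of converter in the frame of modem between -0.012 and 0.012 m and z of converter in the frame of modem between 0.028 and 0.036 m and angle between the x axis of converter and the x axis of modem, either way round below 0.25 rad and x of switch in the frame of router between 0.103 and 0.133 m and y of switch in the frame of router between -0.015 and 0.015 m and z of switch in the frame of router between -0.004 and 0.004 m and angle between the x axis of switch and the y axis of router, either way round below 0.25 rad and x of mesh_node in the frame of cork_mat between -0.015 and 0.015 m and y of mesh_node in the frame of cork_mat between 0.089 and 0.119 m and z of mesh_node in the frame of cork_mat between -0.004 and 0.004 m and linear speed of each of modem, switch, converter, mesh_node below 0.02 m/s and angular speed of each of modem, switch, converter, mesh_node below 0.2 rad/s and contact force between each of modem, switch, converter, mesh_node and the fingers below 0.1 N); the robot touches nothing.
It fails at once if a box is lifted with another still on it ((height (world z) of modem above 0.02 m and contact force between modem and switch above 0.2 N) or (height (world z) of modem above 0.02 m and contact force between modem and converter above 0.2 N) or (height (world z) of switch above 0.045 m and contact force between switch and converter above 0.2 N)).
It fails at once if the black power plug is pushed or moved more than 20 mm (distance of power_plug from where it was at the start of the episode above 0.02 m).
It fails at once if the red screw tin is pushed or moved more than 20 mm (distance of screw_tin from where it was at the start of the episode above 0.02 m).
It fails at once if a modem, switch, converter or mesh node is dropped (falls free by about 2 cm or more) ((linear speed of modem above 0.6 m/s and contact force between modem and the fingers below 0.05 N) or (linear speed of switch above 0.6 m/s and contact force between switch and the fingers below 0.05 N) or (linear speed of converter above 0.6 m/s and contact force between converter and the fingers below 0.05 N) or (linear speed of mesh_node above 0.6 m/s and contact force between mesh_node and the fingers below 0.05 N)).
It also fails if it takes over 128 s, if anything falls off the work surface, if the arm or the gripper's body presses on something with over 40 N, if the wrist force passes 120 N, or if a joint passes its speed limit or range.

### The arm

A 6-joint arm with a two-finger parallel gripper is mounted at the origin on the work surface. World frame = base frame: x ahead of the robot, y to its left, z up, the work surface at z = 0. Lengths are in m, angles in rad, forces in N, time in s.
With the tool pointing down it reaches from about 0.35 to 0.925 m from the base axis. Payload 6.4 kg.
Tool frame: the origin (TCP) lies midway between the tips of the shut fingers; the grasp point (between the pads) lies r.pinch_z behind it (r.pinch_z is the distance from the TCP to the grasp point, in m); z points along the fingers, y is the line along which they close (so a half turn about z gives the same grasp; the last joint's range is limited). The gripper opens to 94 mm and grips with 3 to 60 N. Pads are 16 mm wide; open, the fingers measure 119 mm over their backs; the gripper's body (75 mm by 177 mm) begins 78 mm behind the grasp point.
Start: joints at [0.995, 0.245, 1.558, -0, 1.339, -0.174], TCP at [0.254, 0.598, 0.205] pointing down, gripper open.
Joint ranges: [-3.13, 3.13], [-1.02, 2.26], [0.13, 2.54], [-0.95, 4.09], [0.21, 2.88], [-2.74, 2.74]. Speed limits (rad/s): [2.57, 2.57, 3.14, 3.14, 3.14, 3.14].

### API

Orientations are given as a unit quaternion [w, x, y, z].
In Python, from cell import r gives the robot as it stands.
- The arm moves only by the tool play_rows, never from a script. Its argument "motion" is a list that holds one entry, the list of rows, each a list of 7 numbers: the turn, a rotation vector about the tool's x, y, z in degrees, then the shift along the tool's x, y, z in mm, then the opening, from 0 (shut) to 1 (fully open). In form: [[[wx, wy, wz, dx, dy, dz, grip], ...]]. A call has 1 to 5 rows; each row shifts and turns the commanded pose from where the row before left it, along the tool's axes as they then stand; what a row does not reach is not made up. A row lasts 1/10 s, in which the tool goes at most 50 mm and 8.59 degrees, less where a joint would pass 70% of its speed; a pose out of reach is approached as far as the arm can. A call with a gripper value outside its range is refused whole. The fingers move at their own pace and stop on an object; "force" is the grip in N (left out, the last holds). Time passes only in rows, so rows that do not move let the fingers close. It gives the time, the measured TCP pose, the force, the opening and the grip force at its end, in the units of the state.
- r.get_obs(): the state, without advancing time (a new reading comes with each control period).
- r.snapshot(name): name is "scene" or "top"; returns (picture, depth): 420x560x3 uint8, blue, green, red; 420x560 float32, m along the optical axis (not along the pixel's ray), 0 where there is no reading.
- r.get_calibration(name): a dict with "mtx" (3x3 intrinsics, pixels), "dist" ([k1, k2, p1, p2, k3] as OpenCV has them; the pictures are not rectified), "rvec" (rotation vector, rad) and "tvec" (3), from world to camera coordinates, as OpenCV has them. Camera axes: x right, y down, z forward; pixel columns grow to the right and rows downward; lengths in m; the calibration is good to about 2 mm. A picture is of the moment at which its call begins. get_calibration takes no time and is no camera call.
- r.hand_in(): hands the job in; it is judged then, once.
Trained networks look in the newest picture that a camera, given by its name, has taken for a name from the list of things; names that differ only in an ending like _2 or _b are one class to them, and where a whole thing is asked for, a point or a joint stands for the part that bears it (a point fixed in the world has none). Each returns a list of dicts, best first, with "score" (0 to 1); they miss things now and then, are a little off and sometimes report something else, mostly with a low value. They report only what shows in the picture. A call takes as long as a camera call.
- r.boxes_of(camera, thing): "extent" ([left, top, width, height] in pixels, round what is visible of it).
- r.landmark_of(camera, thing): "centre" ([column, row] in pixels: a listed point, or the origin of a listed thing).
The state is a dict: "t": time; "joint_pos": joint angles; "dq": joint speeds; "joint_efforts": joint torques, N m; "tcp_pos": TCP position; "tcp_rot": TCP orientation; "force": force on the tool from outside, world axes, zero at the start; "wrist_torque": the same for the moment, N m; "opening": finger opening in m; "gripper_force": force on a finger pad.
Only numpy, scipy, OpenCV 4.12 (cv2) and the standard library are available. Lean on these libraries where they do the work, as an engineer would, in place of code of your own. Each camera call takes 0.05 s, during which the arm holds its last target. There are 200 camera calls.

## Working session

There is one attempt and no reset: what is moved stays moved. The work goes in short steps, Python scripts to look and compute and a tool call to move; the robot and the scene stay as the last step left them, time stands still between calls to the robot, and variables do not carry over. Pictures are saved under pics/ and viewed, at most 14 in all, crops included, and the job is handed in when it is done.

Besides the shell and the picture viewer there is one more tool, called as name([rows], argument=value, ...), one row to a line, values as JSON. play_rows: Moves the arm, as the interface text tells. Its arguments: {"type":"object","properties":{"motion":{"type":"array","items":{"type":"array","items":{"type":"array","items":{"type":"number"}}}},"force":{"type":"number"}},"required":["motion"]}

```bash
mkdir -p pics; ls
cat > h.py <<'E'
import numpy as np,cv2
from cell import r
from scipy.spatial.transform import Rotation as R
def cam(n):
    c=r.get_calibration(n);K=np.array(c['mtx']);d=np.array(c['dist']);Rm=cv2.Rodrigues(np.array(c['rvec'],float))[0];t=np.array(c['tvec'],float).ravel();return K,d,Rm,t
def cloud(n):
    p,D=r.snapshot(n);K,d,Rm,t=cam(n);h,w=D.shape
    u,v=np.meshgrid(np.arange(w),np.arange(h));uv=np.stack([u,v],-1).reshape(-1,1,2).astype(np.float64)
    xy=cv2.undistortPoints(uv,K,d).reshape(h,w,2)
    X=np.dstack([xy*D[...,None],D])-t
    W=X@Rm; W[D==0]=np.nan
    return p,D,W
E
python3 - <<'E'
from h import *
o=r.get_obs();print(o['t'],o['tcp_pos'],o['tcp_rot'],o['opening'],r.pinch_z)
for n in ('scene','top'):
    p,D,W=cloud(n);cv2.imwrite(f'pics/{n}0.png',p);np.savez(f'{n}0.npz',p=p,W=W)
    K,d,Rm,t=cam(n);print(n,-Rm.T@t,Rm[2],K[0,0])
print(R.from_quat(np.roll(o['tcp_rot'],-1)).as_matrix())
E
```

```text
pics
0.0 [0.25385699 0.59772198 0.20439608] [-3.33638611e-04  1.99540708e-01  9.79889079e-01 -8.87182413e-04] 0.093864667922566 0.0188
scene [1.07190045 0.01241458 0.76583082] [-0.58988738 -0.03523544 -0.8067164 ] 432.9794528106929
top [0.41015246 0.00936231 0.76280876] [ 0.21379019 -0.00648678 -0.97685806] 384.68014477923117
[[-9.20366789e-01  3.91054929e-01 -1.00791568e-03]
 [ 3.91056113e-01  9.20365437e-01 -1.60553174e-03]
 [ 2.99799649e-04 -1.87182968e-03 -9.99998203e-01]]
```

View pics/top0.png

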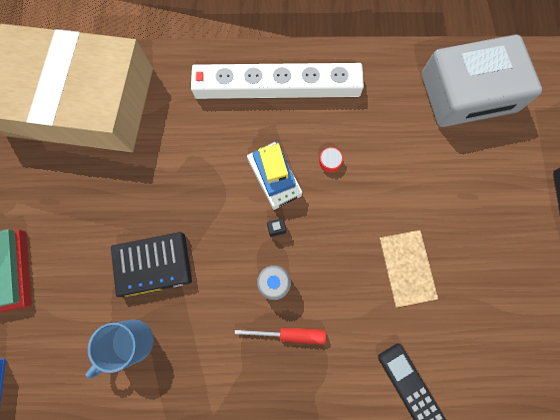

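View pics/scene0.png

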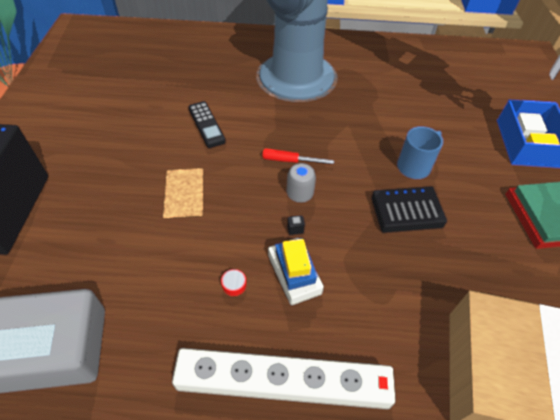

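```bash
cat >> h.py <<'E'
def topface(p,W,roi,zlo,zhi,hsv=None):
    """rect of points: roi=(x0,y0,x1,y1) px; returns centre, size, angle of long side (world yaw), z median"""
    m=np.zeros(p.shape[:2],bool);x0,y0,x1,y1=roi;m[y0:y1,x0:x1]=1
    m&=(W[...,2]>zlo)&(W[...,2]<zhi)
    if hsv is not None:
        m&=cv2.inRange(cv2.cvtColor(p,cv2.COLOR_BGR2HSV),np.array(hsv[0]),np.array(hsv[1]))>0
    k,lab,st,_=cv2.connectedComponentsWithStats(m.astype(np.uint8));m=lab==1+np.argmax(st[1:,4])
    q=W[m];(c,s,a)=cv2.minAreaRect((q[:,:2]*1000).astype(np.float32))
    a=np.radians(a)
    if s[0]<s[1]: a+=np.pi/2;s=s[::-1]
    a=(a+np.pi/2)%np.pi-np.pi/2
    return np.round(np.array(c),1),np.round(s,1),round(np.degrees(a),1),round(float(np.median(q[:,2]))*1000,1),len(q),np.round(q[:,:2].mean(0)*1000,1)
E
cat > m.py <<'E'
from h import *
d=np.load('top0.npz');p,W=d['p'],d['W']
Y=((20,120,90),(35,255,255));B=((95,120,40),(125,255,255))
print('table',np.nanmedian(W[200:215,180:230,2]))
print('conv',topface(p,W,(240,130,310,215),.076,.1))
print('switch',topface(p,W,(240,130,310,215),.05,.072,B))
print('modem',topface(p,W,(240,130,310,215),.022,.04))
print('router',topface(p,W,(100,225,200,305),.022,.04))
print('mat',topface(p,W,(370,220,450,315),-.01,.02,((8,40,140),(25,200,255))))
print('node top',topface(p,W,(245,255,305,310),.063,.08))
print('node body',topface(p,W,(245,255,305,310),.03,.08))
print('plug',topface(p,W,(262,212,292,240),.028,.05))
print('tin',topface(p,W,(310,140,350,175),.015,.03))
for t in ('router','cork_mat','converter','switch','modem','mesh_node'):
    for c in ('top',):
        l=r.landmark_of(c,t)
        print(t,[(np.round(x['centre'],1),round(x['score'],2),np.round(W[int(x['centre'][1]),int(x['centre'][0])],3)) for x in l[:1]])
E
python3 m.py
```

```text
table -0.00030447013696999165
conv (array([655. ,  28.3]), array([65.1, 40. ]), np.float64(15.3), 85.4, 731, array([653.9,  28.3]))
switch (array([651.7,  28.6]), array([89.3, 55.2]), np.float64(21.2), 59.5, 504, array([633.6,  27.4]))
modem (array([649.1,  27.9]), array([121.1,  66.2]), np.float64(26.3), 31.2, 567, array([620.6,  25.1]))
router (array([474.3, 267.6]), array([139.2, 101.4]), np.float64(-79.4), 29.6, 3826, array([473.5, 266.1]))
mat (array([ 465.6, -239.9]), array([191.2, 162.6]), np.float64(-3.2), 0.6, 6704, array([ 464. , -235.5]))
node top (array([435.8,  29.8]), array([53., 52.]), np.float64(-0.8), 68.0, 732, array([435.2,  29.9]))
node body (array([435.3,  30. ]), array([60.2, 59.3]), np.float64(-89.7), 67.5, 915, array([434.6,  29.6]))
plug (array([542.4,  24.9]), array([33.6, 26. ]), np.float64(-76.1), 35.6, 236, array([541.8,  24.8]))
tin (array([683.6, -88. ]), array([46.1, 45.2]), np.float64(-1.8), 22.0, 413, array([683.1, -87.7]))
router [(array([158.1, 261.1]), 0.88, array([0.479, 0.25 , 0.03 ]))]
cork_mat [(array([409.6, 272.5]), 0.55, array([ 0.453, -0.234,  0.004]))]
converter [(array([272.7, 165.7]), 0.8, array([0.649, 0.03 , 0.085]))]
switch [(array([277.9, 169.3]), 0.62, array([0.64 , 0.021, 0.086]))]
modem [(array([270.3, 175.1]), 0.92, array([0.629, 0.034, 0.086]))]
mesh_node [(array([271.8, 284.3]), 0.69, array([0.432, 0.034, 0.068]))]
```

```bash
cat > plan.py <<'E'
import sys,json
from h import *
def plan(x,y,z,psi,grip,pos=None,Rc=None,n=None,vmax=45.):
    """rows (world mm/deg target) from given/current pose; prints rounded rows"""
    o=r.get_obs()
    if pos is None: pos=np.array(o['tcp_pos'])*1000;Rc=R.from_quat(np.roll(o['tcp_rot'],-1))
    c,s=np.cos(np.radians(psi)),np.sin(np.radians(psi))
    Rt=R.from_matrix(np.array([[-s,c,0],[c,s,0],[0,0,-1.]]))
    rv=(Rc.inv()*Rt).as_rotvec(degrees=True);d=np.array([x,y,z])-pos
    if n is None: n=max(1,int(np.ceil(max(np.linalg.norm(d)/vmax,np.linalg.norm(rv)/8.2))))
    rows=[];tgt=pos+d
    for i in range(n):
        w=np.round(rv/n,1);k=Rc.inv().apply((tgt-pos)/(n-i));k=np.round(k,0 if i<n-1 else 1)
        rows.append([*map(float,w),*map(float,k),grip]);pos=pos+Rc.apply(k);Rc=Rc*R.from_rotvec(w,degrees=True)
    for i in range(0,n,5): print(json.dumps([[[int(v) if v==int(v) else v for v in q] for q in rows[i:i+5]]]).replace(' ',''))
    return pos,Rc
def seq(*ts):
    """ts: (x,y,z,psi,grip)"""
    p=Rc=None
    for t in ts: print('#',t);p,Rc=plan(*t,pos=p,Rc=Rc)
E
python3 - <<'E'
from h import *
d=np.load('top0.npz');p,W=d['p'],d['W']
hs=cv2.cvtColor(p,cv2.COLOR_BGR2HSV);print(hs[265:270,408],hs[240,350],hs[300,470])
print(topface(p,W,(370,220,450,315),-.01,.02,((8,40,175),(30,200,255))))
print(topface(p,W,(370,220,450,315),-.01,.02,((8,40,145),(30,200,255))))
from plan import seq
seq((655,28.3,120,105.3,1),(655,28.3,64,105.3,1))
E
```

```text
[[ 18  84 241]
 [ 18  83 241]
 [ 18  86 232]
 [ 18  88 227]
 [ 18  82 235]] [ 13 123 149] [ 12 131 136]
(array([ 462.2, -234.2]), array([139.7,  86.6]), np.float64(9.7), 2.3, 3047, array([ 460.5, -233.5]))
(array([ 462.1, -239.5]), array([161.5, 160.1]), np.float64(86.7), 1.8, 4073, array([ 459.4, -233.1]))
# (655, 28.3, 120, 105.3, 1)
[[[0,0,-2.4,-37,-23,5,1],[0,0,-2.4,-36,-25,5,1],[0,0,-2.4,-35,-26,5,1],[0,0,-2.4,-34,-27,5,1],[0,0,-2.4,-33,-29,5,1]]]
[[[0,0,-2.4,-31,-30,5,1],[0,0,-2.4,-30,-31,6,1],[0,0,-2.4,-29,-33,5,1],[0,0,-2.4,-27,-34,6,1],[0,0,-2.4,-26,-35,5,1]]]
[[[0,0,-2.4,-24,-36,6,1],[0,0,-2.4,-23,-37,5,1],[0,0,-2.4,-21,-38,6,1],[0,0,-2.4,-20,-39,5,1],[0,0,-2.4,-18,-40,6,1]]]
[[[0,0,-2.4,-17,-39.8,5.4,1]]]
# (655, 28.3, 64, 105.3, 1)
[[[0,0,0,0,0,28,1],[0,0,0,0,0,28,1]]]
```

play_rows([
  [[0, 0, -2.4, -37, -23, 5, 1], [0, 0, -2.4, -36, -25, 5, 1], [0, 0, -2.4, -35, -26, 5, 1], [0, 0, -2.4, -34, -27, 5, 1], [0, 0, -2.4, -33, -29, 5, 1]],
])

```text
t: 0.9
tcp_pos: [0.3807, 0.4184, 0.1804]
tcp_rot: [0.0, 0.095, 0.995, 0.0]
force: [1.0, -0.1, -0.1]
opening: 0.0939
gripper_force: 0.0
```

play_rows([
  [[0, 0, -2.4, -31, -30, 5, 1], [0, 0, -2.4, -30, -31, 6, 1], [0, 0, -2.4, -29, -33, 5, 1], [0, 0, -2.4, -27, -34, 6, 1], [0, 0, -2.4, -26, -35, 5, 1]],
])

```text
t: 1.4
tcp_pos: [0.5055, 0.2404, 0.1534]
tcp_rot: [0.0, -0.009, 1.0, 0.0]
force: [0.7, 0.9, -0.0]
opening: 0.0939
gripper_force: 0.0
```

play_rows([
  [[0, 0, -2.4, -24, -36, 6, 1], [0, 0, -2.4, -23, -37, 5, 1], [0, 0, -2.4, -21, -38, 6, 1], [0, 0, -2.4, -20, -39, 5, 1], [0, 0, -2.4, -18, -40, 6, 1]],
])

```text
t: 1.9
tcp_pos: [0.6306, 0.0617, 0.1255]
tcp_rot: [0.0, -0.114, 0.994, -0.0]
force: [0.5, -0.6, 0.1]
opening: 0.0942
gripper_force: 0.0
```

play_rows([
  [[0, 0, -2.4, -17, -39.8, 5.4, 1], [0, 0, 0, 0, 0, 0, 1], [0, 0, 0, 0, 0, 0, 1]],
])

```text
t: 2.2
tcp_pos: [0.655, 0.0278, 0.1196]
tcp_rot: [-0.0, -0.133, 0.991, 0.0]
force: [0.1, -0.5, -0.1]
opening: 0.0942
gripper_force: 0.0
```

Run:
```python
from plan import seq
seq((655,28.3,64,105.3,1))
```

```text
# (655, 28.3, 64, 105.3, 1)
[[[0,0,0,0,0,28,1],[0,0,0,-0.1,0.5,27.6,1]]]
```

play_rows([
  [[0, 0, 0, 0, 0, 28, 1], [0, 0, 0, -0.1, 0.5, 27.6, 1], [0, 0, 0, 0, 0, 0, 0.2], [0, 0, 0, 0, 0, 0, 0.2], [0, 0, 0, 0, 0, 0, 0.2]],
], force=20)

```text
t: 2.7
tcp_pos: [0.6561, 0.0295, 0.0666]
tcp_rot: [0.001, -0.134, 0.991, -0.0]
force: [-0.7, 0.9, 0.7]
opening: 0.0736
gripper_force: 0.0
```

play_rows([
  [[0, 0, 0, 0, 0, 0, 0.2], [0, 0, 0, 0, 0, 0, 0.2], [0, 0, 0, 0, 0, 0, 0.2], [0, 0, 0, 0, 0, 0, 0.2]],
])

```text
t: 3.1
tcp_pos: [0.6552, 0.0288, 0.0648]
tcp_rot: [0.0, -0.134, 0.991, -0.0]
force: [0.4, 0.2, -0.8]
opening: 0.0419
gripper_force: 0.0
```

play_rows([
  [[0, 0, 0, 0, 0, -8, 0.2], [0, 0, 0, 0, 0, -10, 0.2], [0, 0, 0, 0, 0, -20, 0.2], [0, 0, 0, 0, 0, -30, 0.2]],
])

```text
t: 3.5
tcp_pos: [0.6537, 0.029, 0.1319]
tcp_rot: [-0.002, -0.134, 0.991, 0.0]
force: [0.6, 0.1, -1.1]
opening: 0.0395
gripper_force: 20.0
```

Run:
```python
from plan import seq
seq((474,267,95,100.6,.2),(474,267,36,100.6,.2))
```

```text
# (474, 267, 95, 100.6, 0.2)
[[[0,0,0.7,16,40,5,0.2],[0,0,0.7,16,39,5,0.2],[0,0,0.7,17,39,6,0.2],[0,0,0.7,17,39,5,0.2],[0,0,0.7,18,39,6,0.2]]]
[[[0,0,0.7,18,39,5,0.2],[0,0,0.7,18.1,37.8,5.7,0.2]]]
# (474, 267, 36, 100.6, 0.2)
[[[0,-0.1,-0.1,0,0,29,0.2],[0,-0.1,-0.1,-0.1,0,30,0.2]]]
```

play_rows([
  [[0, 0, 0.7, 16, 40, 5, 0.2], [0, 0, 0.7, 16, 39, 5, 0.2], [0, 0, 0.7, 17, 39, 6, 0.2], [0, 0, 0.7, 17, 39, 5, 0.2], [0, 0, 0.7, 18, 39, 6, 0.2]],
])

```text
t: 4.0
tcp_pos: [0.5255, 0.2, 0.1064]
tcp_rot: [0.001, -0.103, 0.995, 0.0]
force: [0.5, 0.0, -1.6]
opening: 0.0398
gripper_force: 20.0
```

play_rows([
  [[0, 0, 0.7, 18, 39, 5, 0.2], [0, 0, 0.7, 18.1, 37.8, 5.7, 0.2], [0, 0, 0, 0, 0, 0, 0.2], [0, 0, 0, 0, 0, 0, 0.2], [0, 0, 0, 0, 0, 0, 0.2]],
])

```text
t: 4.5
tcp_pos: [0.4766, 0.2663, 0.0956]
tcp_rot: [0.001, -0.091, 0.996, 0.0]
force: [0.4, 0.0, -1.2]
opening: 0.0401
gripper_force: 20.0
```

Run:
```python
from h import *
from plan import seq
seq((474,267,46,100.6,.2))
# underside height from scene view: yellow pts
p,D,W=cloud('scene');o=r.get_obs();print(o['tcp_pos'],o['opening'])
hs=cv2.cvtColor(p,cv2.COLOR_BGR2HSV);m=cv2.inRange(hs,(20,120,60),(35,255,255))>0
m&=(abs(W[...,0]-.474)<.08)&(abs(W[...,1]-.267)<.08)&(W[...,2]>.06)
print(m.sum(),np.percentile(W[m][:,2],[0,2,50,98,100]),W[m].mean(0))
cv2.imwrite('pics/s1.png',p)
```

```text
# (474, 267, 46, 100.6, 0.2)
[[[0,0,-0.1,1,1,25,0.2],[0,0,-0.1,1.5,0.1,24.6,0.2]]]
[0.47671521 0.26610755 0.09551917] 0.039700888303141196
604 [0.09011575 0.09357494 0.11549368 0.21943792 0.22613507] [0.49105917 0.26714923 0.11923248]
```

play_rows([
  [[0, 0, 0, 0, 0, 25, 0.2], [0, 0, 0, 0, 0, 24, 0.2], [0, 0, 0, 0, 0, 6, 0.2], [0, 0, 0, 0, 0, 3, 0.2], [0, 0, 0, 0, 0, 0, 0.2]],
])

```text
t: 5.05
tcp_pos: [0.4763, 0.2666, 0.0374]
tcp_rot: [0.0, -0.091, 0.996, 0.0]
force: [0.3, -0.5, -0.6]
opening: 0.0398
gripper_force: 20.0
```

play_rows([
  [[0, 0, 0, 0, 0, 1.5, 0.2], [0, 0, 0, 0, 0, 1, 0.2], [0, 0, 0, 0, 0, 0, 0.2]],
])

```text
t: 5.35
tcp_pos: [0.4761, 0.267, 0.035]
tcp_rot: [0.001, -0.091, 0.996, 0.0]
force: [0.3, 0.2, -0.4]
opening: 0.0401
gripper_force: 20.0
```

play_rows([
  [[0, 0, 0, 0, 0, 0.7, 0.2], [0, 0, 0, 0, 0, 0, 0.2], [0, 0, 0, 0, 0, 0, 0.7], [0, 0, 0, 0, 0, 0, 0.7], [0, 0, 0, 0, 0, 0, 0.7]],
])

```text
t: 5.85
tcp_pos: [0.4754, 0.2669, 0.0335]
tcp_rot: [0.0, -0.091, 0.996, 0.0]
force: [0.6, 0.7, -0.7]
opening: 0.0604
gripper_force: 0.0
```

play_rows([
  [[0, 0, 0, 0, 0, 0, 1], [0, 0, 0, 0, 0, -10, 1], [0, 0, 0, 0, 0, -30, 1], [0, 0, 0, 0, 0, -40, 1], [0, 0, 0, 0, 0, 0, 1]],
])

```text
t: 6.35
tcp_pos: [0.4795, 0.2682, 0.1202]
tcp_rot: [0.006, -0.091, 0.996, 0.001]
force: [-0.4, -1.1, 0.4]
opening: 0.0938
gripper_force: 0.0
```

Run:
```python
from plan import *
p,D,W=cloud('top');B=((95,120,40),(125,255,255))
print('switch',topface(p,W,(240,130,310,215),.05,.072))
print('modem',topface(p,W,(240,130,310,215),.022,.04))
seq((651.7,28.6,110,111.2,1),(651.7,28.6,37,111.2,1))
```

```text
switch (array([652.9,  28. ]), array([91.5, 57.2]), np.float64(21.2), 59.6, 1327, array([650.6,  28.1]))
modem (array([649.2,  28. ]), array([121.3,  66.2]), np.float64(26.2), 31.2, 562, array([620.8,  25. ]))
# (651.7, 28.6, 110, 111.2, 1)
[[[0,0.1,-1.5,-18,-38,1,1],[0,0.1,-1.5,-17,-39,1,1],[0,0.1,-1.5,-16,-39,1,1],[0,0.1,-1.5,-15,-39,1,1],[0,0.1,-1.5,-14,-40,1,1]]]
[[[0,0.1,-1.5,-14,-40,1,1],[0,0.1,-1.5,-12,-40.6,1.5,1]]]
# (651.7, 28.6, 37, 111.2, 1)
[[[0,-0.1,-0.1,0,0,36,1],[0,-0.1,-0.1,-0.3,0,37,1]]]
```

play_rows([
  [[0, 0, -1.5, -18, -38, 1, 1], [0, 0, -1.5, -17, -39, 1, 1], [0, 0, -1.5, -16, -39, 1, 1], [0, 0, -1.5, -15, -39, 1, 1], [0, 0, -1.5, -14, -40, 1, 1]],
])

```text
t: 6.9
tcp_pos: [0.5987, 0.0943, 0.1074]
tcp_rot: [-0.001, -0.157, 0.988, 0.0]
force: [-0.4, 0.1, 0.5]
opening: 0.0942
gripper_force: 0.0
```

play_rows([
  [[0, 0, -1.5, -14, -40, 1, 1], [0, 0, -1.5, -12, -40.6, 1.5, 1], [0, 0, 0, 0, 0, 0, 1], [0, 0, 0, 0, 0, 0, 1]],
])

```text
t: 7.3
tcp_pos: [0.6486, 0.0273, 0.1047]
tcp_rot: [-0.001, -0.181, 0.983, 0.001]
force: [-0.1, 0.4, -1.1]
opening: 0.0938
gripper_force: 0.0
```

Run:
```python
from plan import *
print(r.get_obs()['tcp_pos'])
seq((652,28.2,37,111.2,1))
```

```text
[0.64857227 0.02725597 0.1046868 ]
# (652, 28.2, 37, 111.2, 1)
[[[0,-0.1,-0.2,-2,0,34,1],[0,-0.1,-0.2,-1.6,-0.4,33.7,1]]]
```

play_rows([
  [[0, 0, -0.2, -2, 0, 34, 1], [0, 0, -0.2, -1.6, -0.4, 33, 1], [0, 0, 0, 0, 0, 0, 0.4], [0, 0, 0, 0, 0, 0, 0.4], [0, 0, 0, 0, 0, 0, 0.4]],
], force=30)

```text
t: 7.8
tcp_pos: [0.6538, 0.0292, 0.0412]
tcp_rot: [0.001, -0.186, 0.983, -0.0]
force: [0.6, -0.2, 0.5]
opening: 0.0733
gripper_force: 0.0
```

play_rows([
  [[0, 0, 0, 0, 0, 0, 0.4], [0, 0, 0, 0, 0, 0, 0.4], [0, 0, 0, 0, 0, 0, 0.4], [0, 0, 0, 0, 0, 0, 0.4]],
])

```text
t: 8.2
tcp_pos: [0.6537, 0.0286, 0.0407]
tcp_rot: [0.001, -0.185, 0.983, -0.0]
force: [-2.5, 0.2, 6.2]
opening: 0.0561
gripper_force: 30.0
```

play_rows([
  [[0, 0, 0, 0, 0, -2, 0.4], [0, 0, 0, 0, 0, -3, 0.4], [0, 0, 0, 0, 0, -10, 0.4], [0, 0, 0, 0, 0, -20, 0.4], [0, 0, 0, 0, 0, -30, 0.4]],
])

```text
t: 8.7
tcp_pos: [0.6509, 0.0288, 0.1027]
tcp_rot: [-0.002, -0.185, 0.983, 0.001]
force: [0.2, -0.2, -2.8]
opening: 0.0559
gripper_force: 30.0
```

play_rows([
  [[0, 0, 0, 0, 0, -10, 0.4], [0, 0, 0, 0, 0, 0, 0.4], [0, 0, 0, 0, 0, 0, 0.4]],
])

```text
t: 9.0
tcp_pos: [0.6521, 0.0287, 0.113]
tcp_rot: [-0.001, -0.185, 0.983, 0.0]
force: [-0.6, -0.4, -3.1]
opening: 0.0558
gripper_force: 30.0
```

Run:
```python
from plan import *
p,D,W=cloud('top');cv2.imwrite('pics/t2.png',p)
print('modem',topface(p,W,(240,130,310,215),.022,.04))
seq((590.3,289.3,110,10.6,.4))
```

```text
modem (array([621.1, -18.1]), array([37.3, 14. ]), np.float64(-0.8), 31.4, 99, array([617.5, -16.1]))
# (590.3, 289.3, 110, 10.6, 0.4)
[[[0,0,7.8,-3,20,0,0.4],[0,0,7.8,0,21,0,0.4],[0,0,7.8,3,20,0,0.4],[0,0,7.8,5,20,0,0.4],[0,0,7.8,8,19,0,0.4]]]
[[[0,0,7.8,11,18,0,0.4],[0,0,7.8,13,16,0,0.4],[0,0,7.8,15,14,0,0.4],[0,0,7.8,17,12,1,0.4],[0,0,7.8,18,10,0,0.4]]]
[[[0,0,7.8,19,7,1,0.4],[0,0,7.8,20,4,0,0.4],[0,0,7.8,20.6,2.1,0.6,0.4]]]
```

View pics/t2.png

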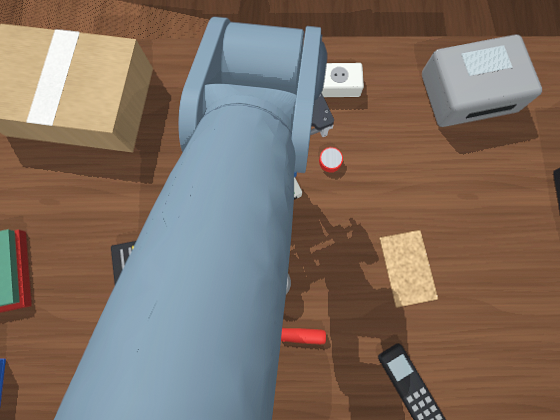

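play_rows([
  [[0, 0, 7.8, -3, 20, 0, 0.4], [0, 0, 7.8, 0, 21, 0, 0.4], [0, 0, 7.8, 3, 20, 0, 0.4], [0, 0, 7.8, 5, 20, 0, 0.4], [0, 0, 7.8, 8, 19, 0, 0.4]],
])

```text
t: 9.55
tcp_pos: [0.628, 0.1293, 0.1119]
tcp_rot: [-0.002, 0.156, 0.988, -0.0]
force: [0.4, -0.4, -2.3]
opening: 0.0559
gripper_force: 30.0
```

play_rows([
  [[0, 0, 7.8, 11, 18, 0, 0.4], [0, 0, 7.8, 13, 16, 0, 0.4], [0, 0, 7.8, 15, 14, 0, 0.4], [0, 0, 7.8, 17, 12, 1, 0.4], [0, 0, 7.8, 18, 10, 0, 0.4]],
])

```text
t: 10.05
tcp_pos: [0.6038, 0.23, 0.1108]
tcp_rot: [-0.001, 0.477, 0.879, -0.001]
force: [1.0, -0.5, -2.6]
opening: 0.0558
gripper_force: 30.0
```

play_rows([
  [[0, 0, 7.8, 19, 7, 1, 0.4], [0, 0, 7.8, 20, 4, 0, 0.4], [0, 0, 7.8, 20.6, 2.1, 0.6, 0.4], [0, 0, 0, 0, 0, 0, 0.4], [0, 0, 0, 0, 0, 0, 0.4]],
])

```text
t: 10.55
tcp_pos: [0.5905, 0.2889, 0.1098]
tcp_rot: [-0.001, 0.642, 0.767, -0.001]
force: [0.5, -0.6, -3.0]
opening: 0.0557
gripper_force: 30.0
```

Run:
```python
from plan import *
p,D,W=cloud('scene');cv2.imwrite('pics/s3.png',p);o=r.get_obs();print(o['tcp_pos'],o['opening'])
hs=cv2.cvtColor(p,cv2.COLOR_BGR2HSV);m=cv2.inRange(hs,(95,120,40),(125,255,255))>0
m&=(abs(W[...,0]-.59)<.09)&(abs(W[...,1]-.289)<.09)&(W[...,2]>.03)&(W[...,2]<.15)
print(m.sum(),np.percentile(W[m][:,2],[0,2,50,98,100]),W[m].mean(0))
seq((590.3,289.3,60,10.6,.4),(590.3,289.3,15,10.6,.4))
```

```text
[0.59092316 0.28849437 0.1101845 ] 0.055913922092122675
788 [0.10202335 0.10572957 0.12769079 0.13079205 0.13165154] [0.60035741 0.26557774 0.12371774]
# (590.3, 289.3, 60, 10.6, 0.4)
[[[-0.1,0,-0.3,0,0,25,0.4],[-0.1,0,-0.3,0.9,-0.4,25.2,0.4]]]
# (590.3, 289.3, 15, 10.6, 0.4)
[[[0.1,0,0.1,0.1,-0.1,45,0.4]]]
```

View pics/s3.png

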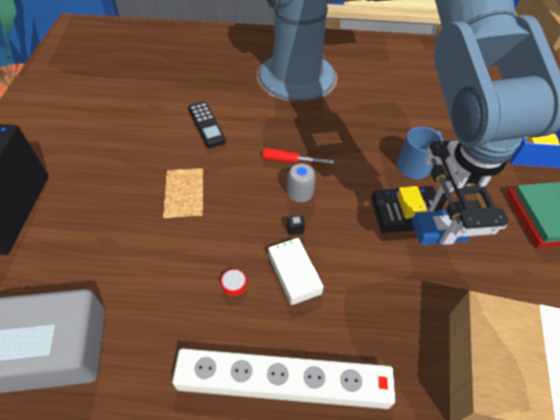

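play_rows([
  [[0, 0, -0.3, 0, 0, 30, 0.4], [0, 0, -0.3, 0.9, -0.4, 30, 0.4], [0, 0, 0, 0, 0, 24, 0.4], [0, 0, 0, 0, 0, 12, 0.4], [0, 0, 0, 0, 0, 0, 0.4]],
])

```text
t: 11.1
tcp_pos: [0.5895, 0.2887, 0.0131]
tcp_rot: [-0.001, 0.639, 0.769, -0.002]
force: [-0.7, -0.8, -3.0]
opening: 0.0555
gripper_force: 30.0
```

play_rows([
  [[0, 0, 0, 0, 0, 2, 0.4], [0, 0, 0, 0, 0, 1, 0.4], [0, 0, 0, 0, 0, 0, 0.4]],
])

```text
t: 11.4
tcp_pos: [0.5919, 0.2902, 0.0138]
tcp_rot: [0.001, 0.639, 0.769, 0.001]
force: [0.8, 0.3, -3.2]
opening: 0.0558
gripper_force: 30.0
```

play_rows([
  [[0, 0, 0, 0, 0, 1, 0.4], [0, 0, 0, 0, 0, 1, 0.4], [0, 0, 0, 0, 0, 0, 0.4], [0, 0, 0, 0, 0, 0, 0.4]],
])

```text
t: 11.8
tcp_pos: [0.5908, 0.29, 0.0105]
tcp_rot: [-0.0, 0.639, 0.769, -0.0]
force: [0.2, 0.3, -3.1]
opening: 0.0559
gripper_force: 30.0
```

play_rows([
  [[0, 0, 0, 0, 0, 1, 0.4], [0, 0, 0, 0, 0, 0, 0.4]],
])

```text
t: 12.0
tcp_pos: [0.5908, 0.2899, 0.0093]
tcp_rot: [-0.0, 0.639, 0.769, -0.0]
force: [-0.1, 0.2, -2.7]
opening: 0.0557
gripper_force: 30.0
```

play_rows([
  [[0, 0, 0, 0, 0, 0.7, 0.4], [0, 0, 0, 0, 0, 0.7, 0.4], [0, 0, 0, 0, 0, 0, 0.4]],
])

```text
t: 12.3
tcp_pos: [0.591, 0.29, 0.0086]
tcp_rot: [-0.0, 0.639, 0.769, -0.0]
force: [-2.5, -0.1, 1.5]
opening: 0.056
gripper_force: 30.0
```

play_rows([
  [[0, 0, 0, 0, 0, 0.7, 0.4], [0, 0, 0, 0, 0, 0, 0.4]],
])

```text
t: 12.5
tcp_pos: [0.591, 0.29, 0.0086]
tcp_rot: [-0.0, 0.639, 0.769, -0.0]
force: [-4.4, -0.3, 6.7]
opening: 0.0563
gripper_force: 30.0
```

play_rows([
  [[0, 0, 0, 0, 0, -0.7, 0.4], [0, 0, 0, 0, 0, 0, 0.85], [0, 0, 0, 0, 0, 0, 0.85], [0, 0, 0, 0, 0, 0, 0.85], [0, 0, 0, 0, 0, 0, 0.85]],
])

```text
t: 13.0
tcp_pos: [0.5911, 0.29, 0.008]
tcp_rot: [0.0, 0.639, 0.769, 0.0]
force: [0.3, -0.1, 1.0]
opening: 0.0794
gripper_force: 0.0
```

play_rows([
  [[0, 0, 0, 0, 0, -10, 0.85], [0, 0, 0, 0, 0, -30, 0.85], [0, 0, 0, 0, 0, -45, 1], [0, 0, 0, 0, 0, -15, 1], [0, 0, 0, 0, 0, 0, 1]],
])

```text
t: 13.5
tcp_pos: [0.5932, 0.2907, 0.1121]
tcp_rot: [0.002, 0.639, 0.769, 0.003]
force: [0.3, 0.7, 0.0]
opening: 0.0936
gripper_force: 0.0
```

Run:
```python
from plan import *
p,D,W=cloud('top')
print('modem',topface(p,W,(230,120,310,215),.022,.04))
p,D,W=cloud('scene');a=W
print('modem s',topface(p,W,(240,220,350,330),.022,.04))
seq((649,28,100,116.2,1),(649,28,9,116.2,1))
```

```text
modem (array([650. ,  28.4]), array([121.5,  66.4]), np.float64(26.4), 31.4, 1926, array([647.5,  27.9]))
modem s (array([650.,  29.]), array([121.5,  66.9]), np.float64(26.2), 31.4, 1915, array([654.2,  29.3]))
# (649, 28, 100, 116.2, 1)
[[[0,0,-8.1,-21,1,1,1],[0,0,-8.1,-20,-2,1,1],[0,0,-8.1,-20,-5,0,1],[0,0,-8.1,-19,-8,1,1],[0,0,-8.1,-18,-10,0,1]]]
[[[0,0,-8.1,-16,-13,1,1],[0,0,-8.1,-14,-15,0,1],[0,0,-8.1,-12,-17,1,1],[0,0,-8.1,-9,-18,0,1],[0,0,-8.1,-7,-20,1,1]]]
[[[0,0,-8.1,-4,-20,0,1],[0,0,-8.1,-1,-21,1,1],[0,0,-8.1,1.8,-20.6,0.1,1]]]
# (649, 28, 9, 116.2, 1)
[[[0,0,-0.1,0,0,30,1],[0,0,-0.1,0,0,31,1],[0,0,-0.1,-0.1,0,30,1]]]
```

play_rows([
  [[0, 0, -8.1, -21, 1, 1, 1], [0, 0, -8.1, -20, -2, 1, 1], [0, 0, -8.1, -20, -5, 0, 1], [0, 0, -8.1, -19, -8, 1, 1], [0, 0, -8.1, -18, -10, 0, 1]],
])

```text
t: 14.1
tcp_pos: [0.6122, 0.1886, 0.1017]
tcp_rot: [-0.002, 0.33, 0.944, -0.001]
force: [0.3, -0.0, 0.7]
opening: 0.0939
gripper_force: 0.0
```

play_rows([
  [[0, 0, -8.1, -16, -13, 1, 1], [0, 0, -8.1, -14, -15, 0, 1], [0, 0, -8.1, -12, -17, 1, 1], [0, 0, -8.1, -9, -18, 0, 1], [0, 0, -8.1, -7, -20, 1, 1]],
])

```text
t: 14.6
tcp_pos: [0.6343, 0.0881, 0.0989]
tcp_rot: [-0.002, -0.017, 1.0, 0.0]
force: [0.3, 0.5, -0.3]
opening: 0.0937
gripper_force: 0.0
```

play_rows([
  [[0, 0, -8.1, -4, -20, 0, 1], [0, 0, -8.1, -1, -21, 1, 1], [0, 0, -8.1, 1.8, -20.6, 0, 1], [0, 0, 0, 0, 0, 0, 1], [0, 0, 0, 0, 0, 0, 1]],
])

```text
t: 15.1
tcp_pos: [0.6483, 0.0284, 0.0989]
tcp_rot: [-0.002, -0.222, 0.975, 0.001]
force: [0.5, 0.4, 0.2]
opening: 0.0939
gripper_force: 0.0
```

Run:
```python
from plan import *
o=r.get_obs();print(o['tcp_pos'])
p,D,W=cloud('top');cv2.imwrite('pics/t4.png',p)
d=np.radians(10.6)
for n,roi in (('top',(90,150,200,245)),('scene',(360,180,480,300))):
    p,D,W=cloud(n) if n!='top' else (p,D,W)
    t=topface(p,W,roi,.02,.04,((95,100,30),(125,255,255)));print('switch',t)
    v=t[0]-[474.3,267.6];print(v@[np.cos(d),np.sin(d)],v@[-np.sin(d),np.cos(d)])
seq((649.5,28.2,50,116.2,1),(649.5,28.2,9,116.2,1))
```

```text
[0.648312   0.02844882 0.0988753 ]
switch (array([591.4, 291.4]), array([89. , 57.7]), np.float64(-78.6), 27.8, 947, array([590.7, 293.6]))
119.4797715299955 1.853158153009821
switch (array([591.3, 290.4]), array([91.7, 57.7]), np.float64(-79.7), 27.1, 915, array([594.6, 288.6]))
119.1975266444678 0.8886179389215426
# (649.5, 28.2, 50, 116.2, 1)
[[[0,0,-0.2,0,-1,25,1],[0,0,-0.2,-0.4,-0.3,24.8,1]]]
# (649.5, 28.2, 9, 116.2, 1)
[[[0.1,-0.1,0,0,0,41,1]]]
```

Switch is placed within 2 mm. Now the modem.

play_rows([
  [[0, 0, -0.2, 0, -1, 30, 1], [0, 0, -0.2, -0.4, -0.3, 30, 1], [0, 0, 0, 0, 0, 20, 1], [0, 0, 0, 0, 0, 10, 1], [0, 0, 0, 0, 0, 0, 1]],
], force=30)

```text
t: 15.7
tcp_pos: [0.6492, 0.0281, 0.0094]
tcp_rot: [-0.002, -0.227, 0.974, 0.001]
force: [0.0, 0.2, -0.3]
opening: 0.0938
gripper_force: 0.0
```

play_rows([
  [[0, 0, 0, 0, 0, 0, 0.5], [0, 0, 0, 0, 0, 0, 0.5], [0, 0, 0, 0, 0, 0, 0.5], [0, 0, 0, 0, 0, 0, 0.5], [0, 0, 0, 0, 0, 0, 0.5]],
])

```text
t: 16.2
tcp_pos: [0.6511, 0.0274, 0.0121]
tcp_rot: [0.001, -0.227, 0.974, 0.0]
force: [-2.3, 1.1, 3.2]
opening: 0.0655
gripper_force: 30.0
```

play_rows([
  [[0, 0, 0, 0, 0, 0, 0.5], [0, 0, 0, 0, 0, 0, 0.5], [0, 0, 0, 0, 0, 0, 0.5]],
])

```text
t: 16.5
tcp_pos: [0.6511, 0.0274, 0.0121]
tcp_rot: [0.001, -0.227, 0.974, 0.0]
force: [-1.8, 2.2, 5.7]
opening: 0.0654
gripper_force: 30.0
```

play_rows([
  [[0, 0, 0, 0, 0, -2, 0.5], [0, 0, 0, 0, 0, -8, 0.5], [0, 0, 0, 0, 0, -20, 0.5], [0, 0, 0, 0, 0, -30, 0.5], [0, 0, 0, 0, 0, -30, 0.5]],
])

```text
t: 17.0
tcp_pos: [0.6497, 0.0271, 0.1012]
tcp_rot: [-0.001, -0.227, 0.974, 0.0]
force: [0.9, -0.5, -2.3]
opening: 0.0655
gripper_force: 30.0
```

Run:
```python
from plan import *
o=r.get_obs();print(o['tcp_pos'])
seq((461.5,-234,115,99.7,.5))
```

```text
[0.64972519 0.02705793 0.10123026]
# (461.5, -234, 115, 99.7, 0.5)
[[[0,0,2.1,36,-19,-2,0.5],[0,0,2.1,35,-20,-2,0.5],[0,0,2.1,34,-21,-2,0.5],[0,0,2.1,33,-23,-1,0.5],[0,0,2.1,32,-24,-2,0.5]]]
[[[0,0,2.1,32,-25,-1,0.5],[0,0,2.1,30,-26,-2,0.5],[0,0,2.1,29.8,-27.2,-1.4,0.5]]]
```

play_rows([
  [[0, 0, 2.1, 36, -19, -2, 0.5], [0, 0, 2.1, 35, -20, -2, 0.5], [0, 0, 2.1, 34, -21, -2, 0.5], [0, 0, 2.1, 33, -23, -1, 0.5], [0, 0, 2.1, 32, -24, -2, 0.5]],
])

```text
t: 17.5
tcp_pos: [0.5316, -0.1372, 0.11]
tcp_rot: [-0.0, -0.137, 0.991, -0.0]
force: [0.5, -0.4, -3.3]
opening: 0.0657
gripper_force: 30.0
```

play_rows([
  [[0, 0, 2.1, 32, -25, -1, 0.5], [0, 0, 2.1, 30, -26, -2, 0.5], [0, 0, 2.1, 29.8, -27.2, -1, 0.5], [0, 0, 0, 0, 0, 0, 0.5], [0, 0, 0, 0, 0, 0, 0.5]],
])

```text
t: 18.0
tcp_pos: [0.4619, -0.2344, 0.1141]
tcp_rot: [0.0, -0.082, 0.997, 0.0]
force: [0.5, 0.5, -2.4]
opening: 0.0659
gripper_force: 30.0
```

Run:
```python
from plan import *
o=r.get_obs();print(o['tcp_pos'])
seq((461.5,-234,40,99.7,.5))
```

```text
[ 0.4618715  -0.23435362  0.1140729 ]
# (461.5, -234, 40, 99.7, 0.5)
[[[0,0,-0.2,0,0,37,0.5],[0,0,-0.2,0.3,0.4,37.1,0.5]]]
```

play_rows([
  [[0, 0, -0.2, 0, 0, 37, 0.5], [0, 0, -0.2, 0.3, 0.4, 37, 0.5], [0, 0, 0, 0, 0, 18, 0.5], [0, 0, 0, 0, 0, 3, 0.5], [0, 0, 0, 0, 0, 0, 0.5]],
])

```text
t: 18.5
tcp_pos: [0.4624, -0.2327, 0.0189]
tcp_rot: [-0.0, -0.087, 0.996, 0.0]
force: [0.5, 0.1, -1.4]
opening: 0.0655
gripper_force: 30.0
```

play_rows([
  [[0, 0, 0, 0, 0, 1, 0.5], [0, 0, 0, 0, 0, 0.5, 0.5], [0, 0, 0, 0, 0, 0, 0.5], [0, 0, 0, 0, 0, 0, 0.5]],
])

```text
t: 18.9
tcp_pos: [0.4624, -0.2338, 0.0182]
tcp_rot: [0.0, -0.086, 0.996, -0.0]
force: [0.9, 0.1, -2.8]
opening: 0.0655
gripper_force: 30.0
```

play_rows([
  [[0, 0, 0, 0, 0, 0.7, 0.5], [0, 0, 0, 0, 0, 0, 0.5]],
])

```text
t: 19.1
tcp_pos: [0.462, -0.2336, 0.0169]
tcp_rot: [0.0, -0.086, 0.996, -0.0]
force: [-0.8, -0.3, -1.5]
opening: 0.0656
gripper_force: 30.0
```

play_rows([
  [[0, 0, 0, 0, 0, 0.7, 0.5], [0, 0, 0, 0, 0, 0, 0.5]],
])

```text
t: 19.3
tcp_pos: [0.4619, -0.2335, 0.016]
tcp_rot: [-0.0, -0.086, 0.996, 0.0]
force: [1.1, -1.3, -1.9]
opening: 0.0656
gripper_force: 30.0
```

play_rows([
  [[0, 0, 0, 0, 0, 0.7, 0.5], [0, 0, 0, 0, 0, 0, 0.5]],
])

```text
t: 19.5
tcp_pos: [0.462, -0.2335, 0.0153]
tcp_rot: [-0.0, -0.086, 0.996, 0.0]
force: [0.2, -0.0, -2.3]
opening: 0.0655
gripper_force: 30.0
```

play_rows([
  [[0, 0, 0, 0, 0, 0.6, 0.5], [0, 0, 0, 0, 0, 0, 0.5]],
])

```text
t: 19.7
tcp_pos: [0.4621, -0.2336, 0.0151]
tcp_rot: [-0.0, -0.086, 0.996, -0.0]
force: [-1.0, 0.7, 0.1]
opening: 0.0657
gripper_force: 30.0
```

Contact. Release and retract, then fetch the converter.

play_rows([
  [[0, 0, 0, 0, 0, 0.3, 0.5], [0, 0, 0, 0, 0, 0, 0.95], [0, 0, 0, 0, 0, 0, 0.95], [0, 0, 0, 0, 0, 0, 0.95], [0, 0, 0, 0, 0, 0, 0.95]],
])

```text
t: 20.2
tcp_pos: [0.4621, -0.2336, 0.0145]
tcp_rot: [0.0, -0.086, 0.996, -0.0]
force: [-0.3, -0.3, -1.4]
opening: 0.0888
gripper_force: 0.0
```

play_rows([
  [[0, 0, 0, 0, 0, -10, 1], [0, 0, 0, 0, 0, -30, 1], [0, 0, 0, 0, 0, -45, 1], [0, 0, 0, 0, 0, -20, 1], [0, 0, 0, 0, 0, 0, 1]],
])

```text
t: 20.7
tcp_pos: [0.4643, -0.2353, 0.1239]
tcp_rot: [0.003, -0.086, 0.996, -0.003]
force: [0.1, -0.1, 0.3]
opening: 0.0939
gripper_force: 0.0
```

Run:
```python
from plan import *
p,D,W=cloud('top')
print('conv',topface(p,W,(100,210,200,305),.048,.07))
t=seq((475,267,115,100.6,1))
p,D,W=cloud('scene')
print('conv s',topface(p,W,(360,170,460,250),.048,.07))
```

```text
conv (array([476. , 268.2]), array([65.5, 42. ]), np.float64(10.9), 55.5, 791, array([476.5, 266.7]))
# (475, 267, 115, 100.6, 1)
[[[0,0,-0.1,-8,41,0,1],[0,0,-0.1,-8,41,0,1],[0,0,-0.1,-8,41,1,1],[0,0,-0.1,-8,41,0,1],[0,0,-0.1,-9,41,1,1]]]
[[[0,0,-0.1,-9,41,0,1],[0,0,-0.1,-9,41,1,1],[0,0,-0.1,-9,41,0,1],[0,0,-0.1,-9,41,1,1],[0,0,-0.1,-8,41,0,1]]]
[[[0,0,-0.1,-9,40,1,1],[0,0,-0.1,-8.6,40.8,0.1,1]]]
conv s (array([477.1, 265.3]), array([65.9, 41.2]), np.float64(9.9), 55.0, 500, array([479.9, 264.8]))
```

play_rows([
  [[0, 0, -0.1, -8, 41, 0, 1], [0, 0, -0.1, -8, 41, 0, 1], [0, 0, -0.1, -8, 41, 0, 1], [0, 0, -0.1, -8, 41, 0, 1], [0, 0, -0.1, -9, 41, 0, 1]],
])

```text
t: 21.3
tcp_pos: [0.4647, -0.0225, 0.1173]
tcp_rot: [-0.002, -0.09, 0.996, 0.001]
force: [0.5, -0.0, 0.1]
opening: 0.0939
gripper_force: 0.0
```

play_rows([
  [[0, 0, -0.1, -9, 41, 0, 1], [0, 0, -0.1, -9, 41, 0, 1], [0, 0, -0.1, -9, 41, 0, 1], [0, 0, -0.1, -9, 41, 1, 1], [0, 0, -0.1, -8, 41, 0, 1]],
])

```text
t: 21.8
tcp_pos: [0.4703, 0.1865, 0.1161]
tcp_rot: [-0.002, -0.095, 0.995, -0.0]
force: [1.2, 0.0, 0.1]
opening: 0.094
gripper_force: 0.0
```

play_rows([
  [[0, 0, -0.1, -9, 40, 1, 1], [0, 0, -0.1, -9, 40.8, 0, 1], [0, 0, 0, 0, 0, 0, 1], [0, 0, 0, 0, 0, 0, 1]],
])

```text
t: 22.2
tcp_pos: [0.4729, 0.2678, 0.1153]
tcp_rot: [-0.002, -0.097, 0.995, -0.001]
force: [0.3, 0.2, 0.0]
opening: 0.094
gripper_force: 0.0
```

Run:
```python
from plan import *
print(r.get_obs()['tcp_pos'])
d=np.radians(9.7)
for n,roi in (('top',(370,210,455,315)),('scene',(150,150,220,240))):
    p,D,W=cloud(n)
    t=topface(p,W,roi,.025,.045);print('modem',t)
    v=t[0]-[461.5,-234];print(v@[np.cos(d),np.sin(d)],v@[-np.sin(d),np.cos(d)])
seq((476.3,267,60,100.5,1),(476.3,267,35,100.5,1))
```

```text
[0.47294931 0.2677954  0.11533103]
modem (array([ 461.5, -233.4]), array([119.1,  66.9]), np.float64(10.5), 34.2, 2217, array([ 461. , -231.6]))
0.10109362773900059 0.5914220814533065
modem (array([ 461.5, -232.3]), array([122.7,  66.2]), np.float64(9.9), 34.7, 1317, array([ 467.1, -230.6]))
0.2864319452605025 1.6756958974510399
# (476.3, 267, 60, 100.5, 1)
[[[0,-0.1,0.3,-1,0,28,1],[0,-0.1,0.3,-1.8,-0.2,28.1,1]]]
# (476.3, 267, 35, 100.5, 1)
[[[0,0,-0.1,0.1,0.1,25,1]]]
```

play_rows([
  [[0, 0, 0.3, -1, 0, 28, 1], [0, 0, 0.3, -1.8, 0, 28, 1], [0, 0, 0, 0, 0, 18, 1], [0, 0, 0, 0, 0, 5, 1], [0, 0, 0, 0, 0, 0, 1]],
], force=20)

```text
t: 22.8
tcp_pos: [0.4768, 0.2671, 0.0378]
tcp_rot: [-0.001, -0.091, 0.996, -0.0]
force: [0.1, -0.2, 1.3]
opening: 0.0943
gripper_force: 0.0
```

play_rows([
  [[0, 0, 0, 0, 0, 0, 0.2], [0, 0, 0, 0, 0, 0, 0.2], [0, 0, 0, 0, 0, 0, 0.2], [0, 0, 0, 0, 0, 0, 0.2], [0, 0, 0, 0, 0, 0, 0.2]],
])

```text
t: 23.3
tcp_pos: [0.4774, 0.2685, 0.0389]
tcp_rot: [0.0, -0.091, 0.996, 0.0]
force: [0.3, -0.1, -0.8]
opening: 0.0574
gripper_force: 0.0
```

play_rows([
  [[0, 0, 0, 0, 0, 0, 0.2], [0, 0, 0, 0, 0, 0, 0.2], [0, 0, 0, 0, 0, 0, 0.2], [0, 0, 0, 0, 0, 0, 0.2]],
])

```text
t: 23.7
tcp_pos: [0.4773, 0.2683, 0.0386]
tcp_rot: [-0.0, -0.091, 0.996, -0.0]
force: [0.0, -0.1, 0.5]
opening: 0.0399
gripper_force: 20.0
```

play_rows([
  [[0, 0, 0, 0, 0, -3, 0.2], [0, 0, 0, 0, 0, -10, 0.2], [0, 0, 0, 0, 0, -25, 0.2], [0, 0, 0, 0, 0, -45, 0.2]],
])

```text
t: 24.1
tcp_pos: [0.4747, 0.2675, 0.1198]
tcp_rot: [-0.003, -0.091, 0.996, -0.001]
force: [0.8, -0.7, -1.5]
opening: 0.0399
gripper_force: 20.0
```

Run:
```python
from plan import *
print(r.get_obs()['tcp_pos'])
seq((461.5,-233,120,100.1,.2))
```

```text
[0.47466036 0.26749236 0.11980323]
# (461.5, -233, 120, 100.1, 0.2)
[[[0,0,0,9,-41,0,0.2],[0,0,0,9,-41,0,0.2],[0,0,0,9,-41,0,0.2],[0,0,0,9,-41,0,0.2],[0,0,0,8,-41,0,0.2]]]
[[[0,0,0,9,-41,0,0.2],[0,0,0,8,-41,0,0.2],[0,0,0,9,-41,0,0.2],[0,0,0,8,-40,0,0.2],[0,0,0,9,-41,0,0.2]]]
[[[0,0,0,8,-40,0,0.2],[0,0,0,8.9,-40.8,0.9,0.2]]]
```

play_rows([
  [[0, 0, 0, 9, -41, 0, 0.2], [0, 0, 0, 9, -41, 0, 0.2], [0, 0, 0, 9, -41, 0, 0.2], [0, 0, 0, 9, -41, 0, 0.2], [0, 0, 0, 8, -41, 0, 0.2]],
])

```text
t: 24.6
tcp_pos: [0.471, 0.0573, 0.1223]
tcp_rot: [0.001, -0.092, 0.996, -0.0]
force: [0.2, 0.1, -0.5]
opening: 0.0398
gripper_force: 20.0
```

play_rows([
  [[0, 0, 0, 9, -41, 0, 0.2], [0, 0, 0, 8, -41, 0, 0.2], [0, 0, 0, 9, -41, 0, 0.2], [0, 0, 0, 8, -40, 0, 0.2], [0, 0, 0, 9, -41, 0, 0.2]],
])

```text
t: 25.1
tcp_pos: [0.4659, -0.1514, 0.1224]
tcp_rot: [0.001, -0.091, 0.996, -0.0]
force: [1.1, 0.6, -1.4]
opening: 0.0396
gripper_force: 20.0
```

play_rows([
  [[0, 0, 0, 8, -40, 0, 0.2], [0, 0, 0, 9, -41, 1, 0.2], [0, 0, 0, 0, 0, 0, 0.2], [0, 0, 0, 0, 0, 0, 0.2], [0, 0, 0, 0, 0, 0, 0.2]],
])

```text
t: 25.6
tcp_pos: [0.464, -0.2314, 0.1206]
tcp_rot: [-0.0, -0.092, 0.996, 0.0]
force: [0.8, 0.2, -0.1]
opening: 0.0401
gripper_force: 20.0
```

Run:
```python
from plan import *
print(r.get_obs()['tcp_pos'])
seq((461.5,-233,50,100.1,.2))
```

```text
[ 0.46399377 -0.23136018  0.12061929]
# (461.5, -233, 50, 100.1, 0.2)
[[[0,0,0.2,1,-1,35,0.2],[0,0,0.2,1.7,-0.2,35.6,0.2]]]
```

play_rows([
  [[0, 0, 0.2, 1, -1, 35, 0.2], [0, 0, 0.2, 1.5, 0, 30, 0.2], [0, 0, 0, 0, 0, 6, 0.2], [0, 0, 0, 0, 0, 2, 0.2], [0, 0, 0, 0, 0, 0, 0.2]],
])

```text
t: 26.1
tcp_pos: [0.4627, -0.2338, 0.0488]
tcp_rot: [0.001, -0.088, 0.996, -0.001]
force: [-0.7, 0.7, -1.6]
opening: 0.0396
gripper_force: 20.0
```

play_rows([
  [[0, 0, 0, 0, 0, 1, 0.2], [0, 0, 0, 0, 0, 0, 0.2], [0, 0, 0, 0, 0, 0, 0.2], [0, 0, 0, 0, 0, 0, 0.2]],
])

```text
t: 26.5
tcp_pos: [0.4621, -0.2341, 0.047]
tcp_rot: [0.0, -0.088, 0.996, -0.0]
force: [-1.0, 0.8, -2.0]
opening: 0.0397
gripper_force: 20.0
```

play_rows([
  [[0, 0, 0, 0, 0, 1, 0.2], [0, 0, 0, 0, 0, 0, 0.2], [0, 0, 0, 0, 0, 0, 0.2]],
])

```text
t: 26.8
tcp_pos: [0.4618, -0.2338, 0.0455]
tcp_rot: [-0.0, -0.088, 0.996, 0.0]
force: [0.4, 0.1, -1.7]
opening: 0.0397
gripper_force: 20.0
```

play_rows([
  [[0, 0, 0, 0, 0, 1, 0.2], [0, 0, 0, 0, 0, 0, 0.2], [0, 0, 0, 0, 0, 0, 0.2]],
])

```text
t: 27.1
tcp_pos: [0.4618, -0.2338, 0.0445]
tcp_rot: [-0.0, -0.088, 0.996, 0.0]
force: [-0.4, -0.7, -1.4]
opening: 0.04
gripper_force: 20.0
```

play_rows([
  [[0, 0, 0, 0, 0, 0.7, 0.2], [0, 0, 0, 0, 0, 0, 0.2], [0, 0, 0, 0, 0, 0, 0.2]],
])

```text
t: 27.4
tcp_pos: [0.4618, -0.2338, 0.0439]
tcp_rot: [0.0, -0.088, 0.996, -0.0]
force: [-0.3, 0.8, -1.2]
opening: 0.0396
gripper_force: 20.0
```

play_rows([
  [[0, 0, 0, 0, 0, 0.5, 0.2], [0, 0, 0, 0, 0, 0, 0.2], [0, 0, 0, 0, 0, 0, 0.2]],
])

```text
t: 27.7
tcp_pos: [0.4619, -0.2339, 0.0436]
tcp_rot: [0.0, -0.088, 0.996, -0.0]
force: [-1.2, 0.9, 1.1]
opening: 0.04
gripper_force: 20.0
```

play_rows([
  [[0, 0, 0, 0, 0, 0, 0.7], [0, 0, 0, 0, 0, 0, 0.7], [0, 0, 0, 0, 0, 0, 0.7], [0, 0, 0, 0, 0, 0, 0.7], [0, 0, 0, 0, 0, -10, 0.7]],
])

```text
t: 28.2
tcp_pos: [0.4608, -0.2331, 0.0524]
tcp_rot: [-0.001, -0.088, 0.996, 0.001]
force: [-0.1, 0.0, -0.5]
opening: 0.0659
gripper_force: 0.0
```

play_rows([
  [[0, 0, 0, 0, 0, -30, 1], [0, 0, 0, 0, 0, -40, 1], [0, 0, 0, 0, 0, 0, 1]],
])

```text
t: 28.5
tcp_pos: [0.4652, -0.2365, 0.1299]
tcp_rot: [0.004, -0.088, 0.996, -0.004]
force: [1.3, -0.8, 0.4]
opening: 0.0868
gripper_force: 0.0
```

Run:
```python
from plan import *
print(r.get_obs()['tcp_pos'])
p,D,W=cloud('top');print('node',topface(p,W,(245,255,305,310),.06,.08),topface(p,W,(245,255,305,310),.03,.08))
p,D,W=cloud('scene');print('node',topface(p,W,(275,150,330,210),.06,.08))
seq((435.7,29.9,120,100,1))
```

```text
[ 0.46516886 -0.23650468  0.12992131]
node (array([435.4,  30. ]), array([55.4, 55.2]), np.float64(-19.3), 67.9, 779, array([434.9,  29.8])) (array([435.4,  30.1]), array([60.1, 59.2]), np.float64(89.2), 67.4, 913, array([434.6,  29.6]))
node (array([436.8,  30.1]), array([53.6, 53.2]), np.float64(-73.2), 67.8, 416, array([440.2,  30.3]))
# (435.7, 29.9, 120, 100, 1)
[[[0,0,0,-3,44,1,1],[0,0,0,-3,44,1,1],[0,0,0,-3,44,1,1],[0,0,0,-4,44,0,1],[0,0,0,-3,44,1,1]]]
[[[0,0,0,-3.8,44.9,0.3,1]]]
```

play_rows([
  [[0, 0, 0, -3, 44, 0, 1], [0, 0, 0, -3, 44, 0, 1], [0, 0, 0, -3, 44, 0, 1], [0, 0, 0, -4, 44, 0, 1], [0, 0, 0, -3, 44, 0, 1]],
])

```text
t: 29.1
tcp_pos: [0.4376, -0.0126, 0.122]
tcp_rot: [-0.001, -0.088, 0.996, 0.001]
force: [0.3, -0.7, 0.1]
opening: 0.0937
gripper_force: 0.0
```

play_rows([
  [[0, 0, 0, -3.8, 44.9, 0, 1], [0, 0, 0, 0, 0, 0, 1], [0, 0, 0, 0, 0, 0, 1], [0, 0, 0, 0, 0, 0, 1]],
])

```text
t: 29.5
tcp_pos: [0.4347, 0.0298, 0.1228]
tcp_rot: [-0.001, -0.087, 0.996, 0.0]
force: [-0.5, -0.6, 0.2]
opening: 0.0942
gripper_force: 0.0
```

Run:
```python
from plan import *
print(r.get_obs()['tcp_pos'])
seq((435.9,29.9,85,100,1),(435.9,29.9,15,100,1))
d=np.radians(10.1)
p,D,W=cloud('top')
t=topface(p,W,(370,190,455,315),.05,.07);print('conv',t)
v=t[0]-[461.5,-233];print(v@[np.cos(d),np.sin(d)],v@[-np.sin(d),np.cos(d)])
```

```text
[0.43467646 0.02981487 0.12276181]
# (435.9, 29.9, 85, 100, 1)
[[[0,-0.1,0,-1.3,-0.1,37.8,1]]]
# (435.9, 29.9, 15, 100, 1)
[[[0,0,0,0,0,35,1],[0,0,0,0.1,-0.1,35,1]]]
conv (array([ 460.4, -233.7]), array([65.2, 40.9]), np.float64(9.8), 60.1, 805, array([ 460.8, -231.8]))
-1.2057102062362917 -0.49624882728090464
```

Converter is centred. Grasp the node.

play_rows([
  [[0, 0, 0, -1.3, 0, 38, 1], [0, 0, 0, 0, 0, 35, 1], [0, 0, 0, 0, 0, 26, 1], [0, 0, 0, 0, 0, 8, 1], [0, 0, 0, 0, 0, 0, 1]],
], force=25)

```text
t: 30.05
tcp_pos: [0.4355, 0.0299, 0.0155]
tcp_rot: [-0.001, -0.087, 0.996, 0.0]
force: [-0.2, -0.6, 0.3]
opening: 0.094
gripper_force: 0.0
```

play_rows([
  [[0, 0, 0, 0, 0, 0, 0.5], [0, 0, 0, 0, 0, 0, 0.5], [0, 0, 0, 0, 0, 0, 0.5], [0, 0, 0, 0, 0, 0, 0.5], [0, 0, 0, 0, 0, 0, 0.5]],
])

```text
t: 30.55
tcp_pos: [0.4369, 0.0305, 0.0171]
tcp_rot: [0.001, -0.088, 0.996, -0.0]
force: [0.0, 0.3, 3.6]
opening: 0.0619
gripper_force: 25.0
```

play_rows([
  [[0, 0, 0, 0, 0, 0, 0.5], [0, 0, 0, 0, 0, 0, 0.5], [0, 0, 0, 0, 0, 0, 0.5]],
])

```text
t: 30.85
tcp_pos: [0.4368, 0.0306, 0.017]
tcp_rot: [0.0, -0.088, 0.996, -0.0]
force: [-1.3, -0.2, 6.4]
opening: 0.0621
gripper_force: 25.0
```

play_rows([
  [[0, 0, 0, 0, 0, -3, 0.5], [0, 0, 0, 0, 0, -12, 0.5], [0, 0, 0, 0, 0, -25, 0.5], [0, 0, 0, 0, 0, -20, 0.5], [0, 0, 0, 0, 0, 0, 0.5]],
])

```text
t: 31.35
tcp_pos: [0.4385, 0.0303, 0.0794]
tcp_rot: [0.003, -0.088, 0.996, -0.001]
force: [-0.6, 0.2, -0.8]
opening: 0.0614
gripper_force: 25.0
```

Run:
```python
from plan import *
print(r.get_obs()['tcp_pos'])
seq((444,-131.5,75,100,.5))
```

```text
[0.43850123 0.03033956 0.07936324]
# (444, -131.5, 75, 100, 0.5)
[[[0,0.1,0,6,-40,1,0.5],[0,0.1,0,6,-40,1,0.5],[0,0.1,0,5,-40,1,0.5],[0,0.1,0,5.9,-40.3,1.6,0.5]]]
```

play_rows([
  [[0, 0, 0, 6, -40, 0, 0.5], [0, 0, 0, 5, -40, 0, 0.5], [0, 0, 0, 5, -40, 0, 0.5], [0, 0, 0, 5, -40, 0, 0.5], [0, 0, 0, 0, 0, 0, 0.5]],
])

```text
t: 31.85
tcp_pos: [0.4436, -0.1341, 0.0761]
tcp_rot: [0.0, -0.085, 0.996, -0.0]
force: [-0.6, -0.5, -1.3]
opening: 0.0618
gripper_force: 25.0
```

play_rows([
  [[0, 0, 0, 0, 0, 0, 0.5], [0, 0, 0, 0, 0, 0, 0.5], [0, 0, 0, 0, 0, 0, 0.5]],
])

```text
t: 32.15
tcp_pos: [0.4431, -0.1292, 0.0758]
tcp_rot: [-0.0, -0.089, 0.996, 0.0]
force: [-0.5, -0.2, -2.0]
opening: 0.062
gripper_force: 25.0
```

Run:
```python
from plan import *
o=r.get_obs();print(o['tcp_pos'],o['force'])
seq((445,-131.5,22,100,.5))
```

```text
[ 0.44313253 -0.12916588  0.07583846] [-0.5450514  -0.18923353 -2.02791872]
# (445, -131.5, 22, 100, 0.5)
[[[0,0,0.1,-1,-1,27,0.5],[0,0,0.1,-0.5,-1.7,26.8,0.5]]]
```

play_rows([
  [[0, 0, 0, -1, -1, 27, 0.5], [0, 0, 0, -0.5, -1.7, 22, 0.5], [0, 0, 0, 0, 0, 4, 0.5], [0, 0, 0, 0, 0, 0, 0.5], [0, 0, 0, 0, 0, 0, 0.5]],
])

```text
t: 32.65
tcp_pos: [0.4462, -0.1329, 0.0243]
tcp_rot: [0.001, -0.088, 0.996, -0.0]
force: [-0.2, 0.0, -1.5]
opening: 0.0619
gripper_force: 25.0
```

play_rows([
  [[0, 0, 0, 0, 0, 1, 0.5], [0, 0, 0, 0, 0, 1, 0.5], [0, 0, 0, 0, 0, 0, 0.5], [0, 0, 0, 0, 0, 0, 0.5]],
])

```text
t: 33.05
tcp_pos: [0.4456, -0.133, 0.0216]
tcp_rot: [0.0, -0.088, 0.996, -0.0]
force: [0.5, 0.0, -1.2]
opening: 0.062
gripper_force: 25.0
```

play_rows([
  [[0, 0, 0, 0, 0, 1, 0.5], [0, 0, 0, 0, 0, 0, 0.5], [0, 0, 0, 0, 0, 0, 0.5]],
])

```text
t: 33.35
tcp_pos: [0.4454, -0.1329, 0.0203]
tcp_rot: [-0.0, -0.088, 0.996, 0.0]
force: [-0.3, 0.1, -0.7]
opening: 0.0616
gripper_force: 25.0
```

play_rows([
  [[0, 0, 0, 0, 0, 1, 0.5], [0, 0, 0, 0, 0, 0, 0.5], [0, 0, 0, 0, 0, 0.7, 0.5], [0, 0, 0, 0, 0, 0, 0.5], [0, 0, 0, 0, 0, 0, 0.5]],
])

```text
t: 33.85
tcp_pos: [0.4455, -0.1329, 0.0186]
tcp_rot: [-0.0, -0.088, 0.996, 0.0]
force: [-0.5, 0.6, -1.8]
opening: 0.0615
gripper_force: 25.0
```

play_rows([
  [[0, 0, 0, 0, 0, 0.7, 0.5], [0, 0, 0, 0, 0, 0, 0.5], [0, 0, 0, 0, 0, 0, 0.5]],
])

```text
t: 34.15
tcp_pos: [0.4455, -0.1329, 0.0179]
tcp_rot: [-0.0, -0.088, 0.996, 0.0]
force: [-0.1, 0.4, -0.9]
opening: 0.062
gripper_force: 25.0
```

play_rows([
  [[0, 0, 0, 0, 0, 0.6, 0.5], [0, 0, 0, 0, 0, 0, 0.5], [0, 0, 0, 0, 0, 0, 0.5]],
])

```text
t: 34.45
tcp_pos: [0.4455, -0.1329, 0.0173]
tcp_rot: [-0.0, -0.088, 0.996, 0.0]
force: [-0.1, -0.4, -0.1]
opening: 0.0621
gripper_force: 25.0
```

play_rows([
  [[0, 0, 0, 0, 0, 0.4, 0.5], [0, 0, 0, 0, 0, 0, 0.5], [0, 0, 0, 0, 0, 0, 0.82], [0, 0, 0, 0, 0, 0, 0.82], [0, 0, 0, 0, 0, 0, 0.82]],
])

```text
t: 34.95
tcp_pos: [0.4457, -0.133, 0.0171]
tcp_rot: [0.0, -0.088, 0.996, -0.0]
force: [0.3, -0.2, -0.3]
opening: 0.0769
gripper_force: 0.0
```

play_rows([
  [[0, 0, 0, 0, 0, 0, 0.82], [0, 0, 0, 0, 0, -10, 0.82], [0, 0, 0, 0, 0, -25, 0.82], [0, 0, 0, 0, 0, -40, 0.82], [0, 0, 0, 0, 0, -40, 0.82]],
])

```text
t: 35.45
tcp_pos: [0.445, -0.1327, 0.1335]
tcp_rot: [-0.0, -0.088, 0.996, 0.0]
force: [2.0, -1.0, 0.5]
opening: 0.0773
gripper_force: 0.0
```

play_rows([
  [[0, 0, 0, -15, 40, -20, 0.82], [0, 0, 0, -15, 40, 0, 0.82], [0, 0, 0, -15, 40, 0, 0.82], [0, 0, 0, -15, 40, 0, 0.82], [0, 0, 0, 0, 40, 0, 0.82]],
])

```text
t: 35.95
tcp_pos: [0.4705, 0.0762, 0.1532]
tcp_rot: [0.001, -0.088, 0.996, -0.0]
force: [0.0, -0.6, -0.4]
opening: 0.0773
gripper_force: 0.0
```

play_rows([
  [[0, 0, 0, -15, 40, 0, 0.82], [0, 0, 0, -15, 40, 0, 0.82], [0, 0, 0, -15, 40, 0, 0.82], [0, 0, 0, 0, 0, 0, 0.82], [0, 0, 0, 0, 0, 0, 0.82]],
])

```text
t: 36.45
tcp_pos: [0.4927, 0.201, 0.1524]
tcp_rot: [0.0, -0.089, 0.996, -0.0]
force: [-0.3, 0.1, -0.3]
opening: 0.0767
gripper_force: 0.0
```

Run:
```python
from plan import *
p,D,W=cloud('top');cv2.imwrite('pics/tf.png',p)
d=np.radians(9.7);ex=np.array([np.cos(d),np.sin(d)]);ey=np.array([-ex[1],ex[0]])
def rel(n,t):
    v=t[0]-[461.5,-234];print(n,t,np.round([v@ex,v@ey],1))
rel('conv',topface(p,W,(370,190,455,315),.05,.07))
rel('modem',topface(p,W,(370,190,455,315),.025,.045))
rel('node',topface(p,W,(320,220,380,300),.03,.08))
print(topface(p,W,(262,212,292,240),.028,.05))
print('tin',topface(p,W,(310,140,350,175),.015,.03))
```

```text
conv (array([ 460.6, -234.1]), array([65.2, 41.6]), np.float64(10.6), 60.1, 805, array([ 460.8, -231.9])) [-0.9  0.1]
modem (array([ 461.2, -233.1]), array([119.8,  66.9]), np.float64(9.4), 34.2, 1386, array([ 459.8, -226.5])) [-0.1  0.9]
node (array([ 443.8, -132. ]), array([59.8, 59.7]), np.float64(89.2), 67.1, 952, array([ 442.7, -128.9])) [ -0.3 103.5]
(array([542.5,  24.9]), array([33.7, 26. ]), np.float64(-77.0), 35.5, 235, array([541.7,  24.8]))
tin (array([683.4, -88. ]), array([45.9, 45.1]), np.float64(-0.9), 22.0, 416, array([682.8, -87.7]))
```

View pics/tf.png

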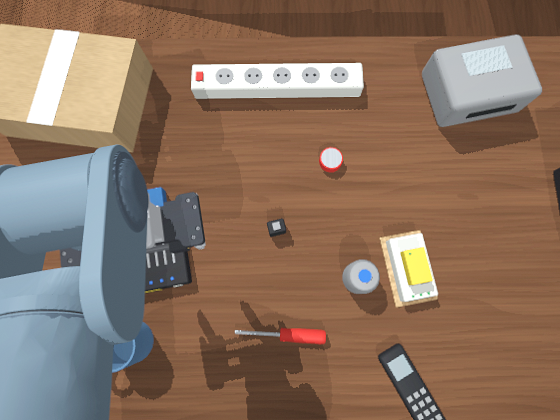

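The picture shows the modem on the mat at (411,268) with the converter on top, the node at (361,277), and the plug and tin where they started. The gripper is 15 cm above the table and touching nothing, so I'm handing in.

```bash
python3 -c "
from cell import r
print(r.hand_in())"
```

```text
the job is handed in; nothing more can be done
None
```

I set up all four boxes and handed the job in at about 36.5 s of the 128 s. Every box measured within about 2 mm of its place in the camera images, and the plug and tin measured within 1 mm of where they started. The hand-in call returned no verdict.

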